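# Wind open the closet vent

### The job

Air the damp closet: take the loose crank, fit its square socket fully down onto the square shaft of the grey vent box, and wind it clockwise seen from above (about two and a half full turns) until the white damper plate under the grille has uncovered the whole opening. Leave the crank fitted on the shaft, let go of it, and leave the other things where they stand.

Things in the scene. Friction and masses are not known exactly. Their poses are not given: they have to be found in the camera images.
- crank_hub (a point): Centre of the loose crank's hub, half-way up: a dark steel block 40 (x) by 36 (y) by 36 mm tall that stands upright on its underside. A flat steel bar 16 mm wide, its bottom 28 and top 36 mm above the hub's underside, runs along +x to 92 mm from the hub's axis. z is up. The crank weighs about 0.27 kg, centre of mass about 10 mm along +x.
- crank_mouth (a point): Centre of the mouth of the square socket in the hub's underside (18 mm below crank_hub; axes as crank_hub). The socket is 17 x 17 mm, 27 mm deep, with a 2 mm chamfer, sides parallel to x and y.
- crank_knob (a point): Middle of the crank's black round upright grip: 22 mm across, from 38 to 80 mm above the hub's underside, its axis 80 mm from the hub's axis along +x. It spins freely on its pin, so a gripper can hold it without turning while the crank goes round. Axes as crank_hub.
- shaft_seat (a point): Top of the round collar (36 mm across, 65 mm above the table) at the foot of the vent box's upright square shaft; the fitted hub's underside rests on it. Shaft 14 x 14 mm for 18 mm above this point, then 11 and 8 mm steps as lead-in, ending 24 mm up. x, y are square to its sides and turn with it. The socket fits in any quarter turn, 1.5 mm play each side.
- vent_shaft (a joint): Turn of the shaft in rad, growing clockwise seen from above; 15.7 (2.5 turns) is fully open, and a stop ends it at 17.6. It has friction of about 0.12 N m and stays where it is left.
- damper (a joint): Travel of the white damper plate in m, driven by the shaft at 20 mm per turn: 0 closed, 0.050 opening wholly uncovered, stop at 0.056.
- grille (a point): Centre of the grille on top of the fixed grey vent box (160 x 290 x 55 mm), 55 mm above the table: an opening 120 (x) by 50 mm (y) with five thin bars along y; white plate below when closed, black inside when open. The shaft's axis is 140 mm from here along -y; the plate opens along +y under the cover.
- bucket_mid (a point): lidded blue plastic bucket, 222 mm wide, 188 mm tall; point at its middle; leave alone.
- dustpan_mid (a point): stainless dustpan, 210 x 190 x 48 mm with a 120 mm rod handle; point on the pan 95 mm from its centre on the side nearer the robot, 20 mm up; leave alone.
- brush_mid (a point): scrub brush, 60 x 150 x 54 mm, with a hoop handle; point half-way up; leave alone.
- spray_mid (a point): grey spray bottle, 72 mm wide, 200 mm tall; point 90 mm up; leave alone.
- torch_mid (a point): hand torch lying down, 135 mm long, 38 mm wide; point near its middle; leave alone.

How it is judged:
By the outcome, as a careful person would: the job done as asked, in the order asked, and still so for the second after the job is handed in, with the robot touching nothing.
It also fails if it takes over 64 s, if anything falls off the work surface, if the arm or the gripper's body presses on something with over 40 N, if the wrist force passes 120 N, or if a joint passes its speed limit or range.

### The arm

A 7-joint arm with a two-finger parallel gripper is mounted at the origin on the work surface. World frame = base frame: x ahead of the robot, y to its left, z up, the work surface at z = 0. Lengths are in m, angles in rad, forces in N, time in s.
With the tool pointing down it reaches from about 0.425 to 0.925 m from the base axis. Payload 6.8 kg.
Tool frame: the origin (TCP) lies on the front face of the gripper's body, between the roots of the fingers; the fingertips stand 73 mm ahead of it and the grasp point (between the pads) lies 54 mm ahead of it; z points along the fingers, y is the direction in which the jaws open and shut (so a half turn about z gives the same grasp; the last joint's range is limited). The gripper opens to 85 mm and grips with 20 to 120 N. Pads are 22 mm wide; open, the fingers measure 114 mm over their backs; the gripper's body (76 mm by 85 mm) begins 54 mm behind the grasp point. The pads swing forward as they close: fully open they stand 13 mm farther back than shut.
Start: joints at [-1.217, 0.477, 0.022, 1.555, -0.011, 1.109, -0.083], TCP at [0.301, 0.604, 0.304] pointing down, gripper open.
Joint ranges: [-2.96, 2.96], [-0.34, 2.1], [-1.41, 1.46], [0.24, 2.44], [-1.37, 4.51], [0.17, 1.92], [-2.96, 2.96]. Speed limits (rad/s): [2.39, 2.39, 3.14, 3.14, 3.14, 3.14, 3.14].

### API

Orientations are given as a rotation vector (axis times angle).
In Python, from bench import * gives the robot as it stands.
- The arm moves only by the tool jog_arm, never from a script. Its argument "plan" is a list of rows, each a list of 2 entries, a list of its own where there are three numbers: the shift along the world's x, y, z in cm, then the turn about the world's z in rad. In form: [[[tx, ty, tz], twist], ...]. A call has 1 to 12 rows; each row shifts and turns the commanded pose from where the row before left it; what a row does not reach is not made up. A row lasts 1/10 s, in which the tool goes at most 50 mm and 8.59 degrees, less where a joint would pass 70% of its speed; a pose out of reach is approached as far as the arm can. A call is refused whole if a number of a shift passes 5 or a number of a turn 0.15, either way. A call with a gripper value outside its range is refused whole. "hand" is the finger opening in cm, from 0 to 8.54, set as the call begins (left out, the last holds). The fingers move at their own pace and stop on an object; "grip_force" is the grip in N (left out, the last holds). Time passes only in rows, so rows that do not move let the fingers close. It gives the time, the measured TCP pose, the force and the opening at its end, in the units of the state.
- get_obs(): the state, without advancing time (a new reading comes with each control period).
- grab_frame(name): name is "side" or "top" or "wrist"; returns the picture (400x640x3 uint8, red, green, blue); there is no depth.
- get_calibration(name): a dict with "intrinsics" (3x3 intrinsics, pixels), "k1" (the pictures are not rectified: a ray, as slopes to the right and down, at radius r is drawn at 1 + k1 r^2 times it, then the intrinsics apply), "xyz" and "orientation" of the camera in the world. Camera axes: x right, y down, z forward; pixel columns grow to the right and rows downward; lengths in m; the calibration is good to about 2 mm. A picture is of the moment at which its call begins: read the wrist's pose just before it. get_calibration takes no time and is no camera call; for the wrist camera it gives the pose at the moment of the call.
- hand_in(): hands the job in, once; it reports no verdict.
The state is a dict: "clock": time; "joints": joint angles; "qvel": joint speeds; "tau": joint torques, N m; "tcp_pos": TCP position; "orientation": TCP orientation; "contact_force": force on the tool from outside, world axes, zero at the start; "moment": the same for the moment, N m; "grip_width": finger opening in m.
Only numpy, scipy, OpenCV 4.12 (cv2) and the standard library are available. Lean on these libraries where they do the work, as an engineer would, in place of code of your own. Each camera call takes 0.05 s, during which the arm holds its last target. There are 200 camera calls.

## Working session

There is one attempt and no reset: what is moved stays moved. The work goes in short steps, Python scripts to look and compute and a tool call to move; the robot and the scene stay as the last step left them, time stands still between calls to the robot, and variables do not carry over. Pictures are saved under pics/ and viewed, about 8 in all and at most 12, crops included, and the job is handed in when it is done.

Besides the shell and the picture viewer there is one more tool, called after "Emit:" by a JSON object that holds its "fn" and its "kwargs". jog_arm: Moves the arm, as the interface text tells. Its arguments: {"type":"object","properties":{"plan":{"type":"array","items":{"type":"array"}},"hand":{"type":"number"},"grip_force":{"type":"number"}},"required":["plan"]}

```bash
ls; mkdir -p pics; python3 - <<'E'
from bench import *
import cv2
o=get_obs(); print(o)
for n in ("side","top","wrist"):
    c=get_calibration(n); print(n,c)
    f=grab_frame(n); cv2.imwrite(f"pics/{n}0.png",f[:,:,::-1])
E
```

```text
pics
{'clock': 0.0, 'joints': array([-1.2170875 ,  0.47781493,  0.02235833,  1.55644842, -0.01147609,
        1.10925199, -0.08307354]), 'qvel': array([0.00080183, 0.0006349 , 0.00019407, 0.00103569, 0.00024972,
       0.0011278 , 0.00103933]), 'tau': array([-5.51400117e-04, -5.96452117e+01,  1.60792306e+00, -2.81198001e+01,
        1.25671917e-02,  9.49886598e-03, -9.33218388e-06]), 'tcp_pos': array([0.30057815, 0.60388438, 0.30291728]), 'orientation': array([-7.18856637e-01, -3.05798491e+00,  2.79075231e-03]), 'contact_force': array([ 0.1307948 , -0.34191654,  0.37742718]), 'moment': array([-0.01263458,  0.02055526, -0.00237106]), 'grip_width': 0.08547659093229222}
side {'intrinsics': array([[375.51719862,   0.        , 320.87104074],
       [  0.        , 375.51719862, 193.21055605],
       [  0.        ,   0.        ,   1.        ]]), 'k1': -0.06495297652576698, 'xyz': array([ 0.28476766, -0.59159867,  0.86721147]), 'orientation': array([-2.32757326,  0.48338129, -0.16937586])}
top {'intrinsics': array([[376.71608599,   0.        , 327.61036363],
       [  0.        , 376.71608599, 199.38373404],
       [  0.        ,   0.        ,   1.        ]]), 'k1': -0.0442258999398083, 'xyz': array([0.40704912, 0.11381034, 1.46147709]), 'orientation': array([-2.1791618 ,  2.15040353, -0.10765118])}
wrist {'intrinsics': array([[295.74773135,   0.        , 319.92797593],
       [  0.        , 295.74773135, 206.78995961],
       [  0.        ,   0.        ,   1.        ]]), 'k1': 0.002104222841322868, 'xyz': array([0.22649605, 0.64126989, 0.37244276]), 'orientation': array([2.42421473, 1.50123159, 0.24661373])}
```

View pics/top0.png

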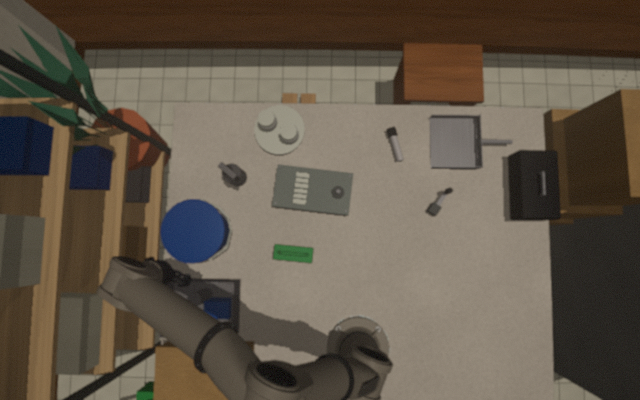

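View pics/side0.png

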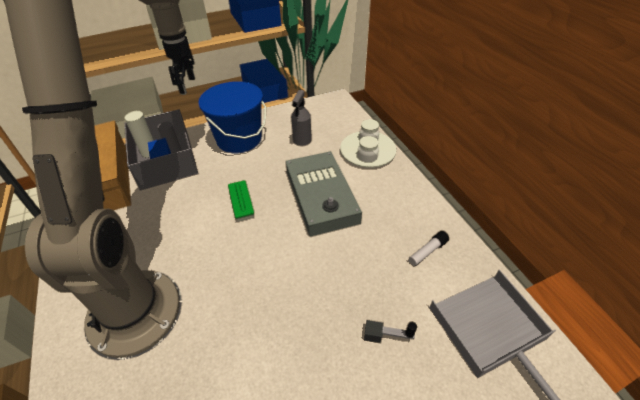

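The top view shows the crank hub near (433,210), its knob near (449,190), the vent shaft near (338,191) and the grille near (301,188). In the side view the hub is at (373,331), the knob at (411,328) and the shaft at (330,204).

```bash
cat > h.py <<'E'
import numpy as np, cv2
from scipy.spatial.transform import Rotation as R
def ray(c,uv):
    K=c["intrinsics"]; d=np.array([c["k1"],0,0,0,0],float)
    p=cv2.undistortPoints(np.array([[uv]],float),K,d)[0,0]
    return np.array(c["xyz"]),R.from_rotvec(c["orientation"]).as_matrix()@np.array([p[0],p[1],1])
def onz(c,uv,z):
    o,d=ray(c,uv); return o+d*(z-o[2])/d[2]
def tri(c1,u1,c2,u2):
    a,d=ray(c1,u1); b,e=ray(c2,u2)
    s=np.linalg.lstsq(np.c_[d,-e],b-a,rcond=None)[0]
    p,q=a+s[0]*d,b+s[1]*e; return (p+q)/2,np.linalg.norm(p-q)
def proj(c,P):
    Rm=R.from_rotvec(c["orientation"]).as_matrix()
    rv=cv2.Rodrigues(Rm.T)[0]
    return cv2.projectPoints(np.atleast_2d(np.array(P,float)),rv,-Rm.T@np.array(c["xyz"]),c["intrinsics"],np.array([c["k1"],0,0,0,0],float))[0][:,0]
E
python3 - <<'E'
from bench import *
from h import *
t=get_calibration("top"); s=get_calibration("side")
for n,a,b,z in (("hub",(433,210),(373,331),.036),("knob",(449,190),(411,328),.08),("shaft",(338,191),(330,204),.09),("grille",(301,188),(317,177),.055),("pan",(455,142),(490,320),.02)):
    print(n,onz(t,a,z).round(3),onz(s,b,z).round(3),tri(t,a,s,b))
E
```

```text
hub [ 0.522 -0.278  0.036] [ 0.522 -0.295  0.036] (array([ 0.52639637, -0.28582971,  0.01246686]), np.float64(0.005655136969291108))
knob [ 0.593 -0.327  0.08 ] [ 0.589 -0.338  0.08 ] (array([ 0.59562156, -0.33270701,  0.06233584]), np.float64(0.00033006219618092263))
shaft [0.583 0.085 0.09 ] [0.573 0.06  0.09 ] (array([0.58519897, 0.08458066, 0.0602675 ]), np.float64(0.003139831325051526))
grille [0.597 0.224 0.055] [0.595 0.211 0.055] (array([0.59943636, 0.22442824, 0.04176301]), np.float64(0.0013333195158669127))
pan [ 0.792 -0.374  0.02 ] [ 0.795 -0.38   0.02 ] (array([ 0.79594603, -0.37799114,  0.01363878]), np.float64(0.004895675634550022))
```

Emit:
{"fn": "jog_arm", "kwargs": {"plan": [[[2.5,-3.5,0],0],[[2.5,-3.5,0],0],[[2.5,-3.5,0],0],[[2.5,-3.5,0],0],[[2.5,-3.5,0],0],[[2,-4,0],0],[[2,-4,0],0],[[2,-4,0],0],[[1.5,-4.4,0],0],[[1,-4.5,0],0],[[0.5,-4.5,0],0],[[0,-4,0],0]]}}

```text
clock: 1.35
tcp_pos: [0.5161, 0.1326, 0.3038]
orientation: [0.722, 3.057, -0.001]
contact_force: [0.2, -0.4, 0.3]
grip_width: 0.0856
```

```bash
python3 - <<'E'
from bench import *
from h import *
c=get_calibration("wrist"); o=get_obs(); print(o["tcp_pos"],o["joints"].round(2))
print(R.from_rotvec(o["orientation"]).as_matrix().round(3)); print(c["xyz"],R.from_rotvec(c["orientation"]).as_matrix().round(3))
print(proj(c,[[.578,.075,.065],[.597,.218,.055]]))
f=grab_frame("wrist"); cv2.imwrite("pics/w1.png",f[:,:,::-1])
E
```

```text
[0.516082   0.13256962 0.30377939] [-0.54  0.24  0.2   1.91 -0.06  1.    0.79]
[[-0.894  0.447  0.   ]
 [ 0.447  0.894 -0.001]
 [-0.    -0.    -1.   ]]
[0.44202229 0.16998035 0.37318978] [[ 0.447  0.847  0.288]
 [ 0.894 -0.423 -0.145]
 [-0.     0.323 -0.947]]
[[299.32773172 254.77749238]
 [418.02100688 213.97590266]]
```

View pics/w1.png

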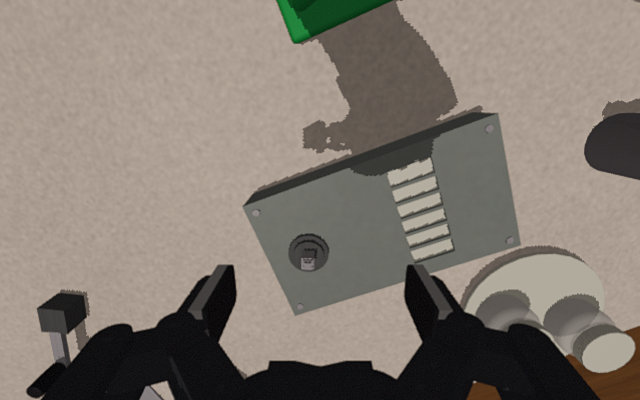

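The shaft is at about (308,255), the grille at (418,207), and the box corners are at about (244,206), (496,113), (520,242) and (296,314). The crank is at the lower left, with its hub at (62,312).

```bash
python3 - <<'E'
import cv2,numpy as np
f=cv2.imread("pics/w1.png")
a=cv2.resize(f[225:281,274:344],None,fx=8,fy=8,interpolation=cv2.INTER_CUBIC)
a=np.clip(a.astype(float)*1.6,0,255).astype(np.uint8)
cv2.imwrite("pics/c1.png",a)
E
```

```text
(no output)
```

View pics/c1.png

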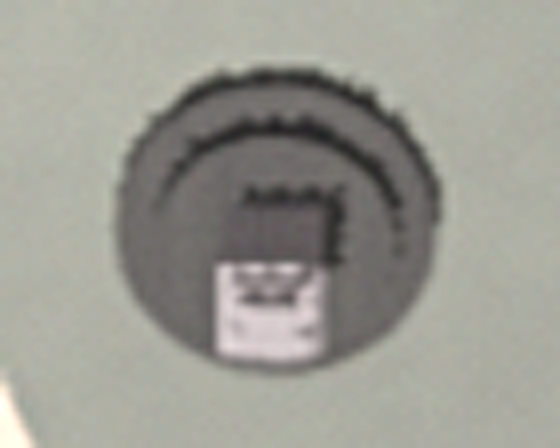

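```bash
python3 - <<'E'
from bench import *
from h import *
c=get_calibration("wrist")
C=[onz(c,u,.055) for u in ((244,206),(496.5,113),(520.5,242),(296,314.5))]
for a in C: print(a.round(4))
print([np.linalg.norm(C[i]-C[i-1]).round(3) for i in range(4)])
m=sum(C)/4; ax=(C[1]+C[2]-C[0]-C[3])/2; ax/=np.linalg.norm(ax); print("yaw",np.degrees(np.arctan2(-ax[0],ax[1])),"mid",m)
print("shaft top",onz(c,(307.8,264),.085)); print("grille",onz(c,(418,208),.055))
T=[onz(c,(274+x/8,225+y/8),.083) for x,y in ((215,265),(325,265),(325,360),(215,356))]
print([np.degrees(np.arctan2(*(T[i]-T[i-1])[1::-1])).round(1) for i in range(4)],[np.linalg.norm(T[i]-T[i-1]).round(4) for i in range(4)])
H=onz(c,(60,309),.036);print("hub",H)
f=cv2.imread("pics/w1.png"); print("bars top", onz(c,(418,208),.055)-140e-3*ax)
E
```

```text
[0.4985 0.0361 0.055 ]
[0.5301 0.3196 0.055 ]
[0.685  0.3036 0.055 ]
[0.6561 0.0177 0.055 ]
[np.float64(0.159), np.float64(0.285), np.float64(0.156), np.float64(0.287)]
yaw -6.06163823779651 mid [0.59242295 0.16924603 0.055     ]
shaft top [0.5827503  0.07515281 0.085     ]
grille [0.59034991 0.21127821 0.055     ]
[np.float64(151.8), np.float64(63.1), np.float64(-27.4), np.float64(-119.3)] [np.float64(0.0143), np.float64(0.0152), np.float64(0.0149), np.float64(0.0154)]
hub [ 0.51463588 -0.27479183  0.036     ]
bars top [0.57556615 0.07206097 0.055     ]
```

Emit:
{"fn": "jog_arm", "kwargs": {"plan": [[[0,-3.5,0],0],[[0,-4,0],0],[[0,-4,0],0],[[0,-4,0],0],[[0,-4,0],0],[[0,-4,0],0],[[0,-4,-1],0],[[0,-4,-1],0],[[0,-4,-1],0],[[0,-3.5,-1],0],[[0,-2,-1],0],[[0,0,0],0]]}}

```text
clock: 2.6
tcp_pos: [0.5142, -0.2777, 0.2525]
orientation: [-0.726, -3.054, 0.003]
contact_force: [-0.9, 0.1, -0.4]
grip_width: 0.0854
```

```bash
python3 - <<'E'
from bench import *
from h import *
c=get_calibration("wrist"); o=get_obs(); print(o["tcp_pos"],o["joints"].round(2))
f=grab_frame("wrist"); cv2.imwrite("pics/w2.png",f[:,:,::-1])
E
```

```text
[ 0.51417216 -0.2777138   0.25246256] [ 0.08  0.4   0.39  1.85 -0.18  0.93  1.66]
```

View pics/w2.png

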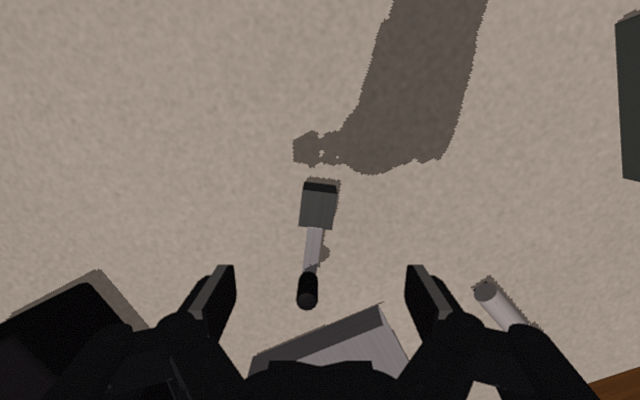

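```bash
python3 - <<'E'
from bench import *
from h import *
c=get_calibration("wrist")
T=[onz(c,u,.036) for u in ((302,190.5),(337,192.5),(331.5,229.5),(299,226.5))]
print(sum(T)/4,[np.linalg.norm(T[i]-T[i-1]).round(4) for i in range(4)],[np.degrees(np.arctan2(*(T[i]-T[i-1])[1::-1])).round(1) for i in range(4)])
k=onz(c,(307,300),.08); print("knob",k, np.degrees(np.arctan2(*(k-sum(T)/4)[1::-1])),np.linalg.norm((k-sum(T)/4)[:2]))
f=cv2.imread("pics/w2.png"); a=f[170:320,270:370]; cv2.imwrite("pics/c2.png",cv2.resize(a,None,fx=4,fy=4,interpolation=cv2.INTER_CUBIC))
E
```

```text
[ 0.52978052 -0.28580353  0.036     ] [np.float64(0.0393), np.float64(0.0353), np.float64(0.0407), np.float64(0.0342)] [np.float64(147.7), np.float64(60.0), np.float64(-33.7), np.float64(-122.3)]
knob [ 0.59407037 -0.32907823  0.08      ] -33.94522868830997 0.07749764040705602
```

View pics/c2.png

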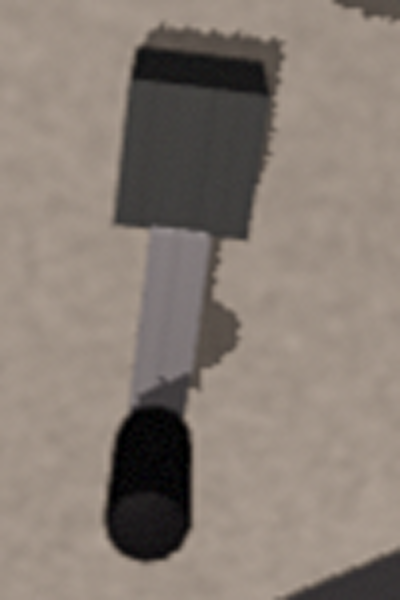

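Emit:
{"fn": "jog_arm", "kwargs": {"plan": [[[0.8,-0.4,-2],-0.06],[[0.8,-0.4,-3],-0.06],[[0,0,-3],0],[[0,0,-3],0],[[0,0,-2.5],0],[[0,0,-2],0],[[0,0,-1.5],0],[[0,0,-0.7],0],[[0,0,0],0]]}}

```text
clock: 3.55
tcp_pos: [0.5319, -0.2818, 0.0765]
orientation: [-0.9, -3.009, -0.001]
contact_force: [-1.0, 0.4, 0.6]
grip_width: 0.0853
```

Emit:
{"fn": "jog_arm", "kwargs": {"plan": [[[0,0,0],0],[[0,0,0],0],[[0,0,0],0],[[0,0,0],0],[[0,0,0],0],[[0,0,0],0],[[0,0,0],0],[[0,0,0],0]], "hand": 2.5, "grip_force": 60}}

```text
clock: 4.35
tcp_pos: [0.5321, -0.2835, 0.078]
orientation: [0.901, 3.008, -0.001]
contact_force: [-0.5, -1.1, 6.0]
grip_width: 0.0351
```

Emit:
{"fn": "jog_arm", "kwargs": {"plan": [[[0,0,2],0],[[0,0,3],0],[[0,0,4],0],[[0.5,2,3],0],[[0.5,4,0],0],[[0.5,4,0],0],[[0.5,4,0],0.05],[[0.5,4,0],0.05],[[0.5,4,0],0],[[0.5,4,0],0],[[0.5,4,0],0],[[0.5,3,0],0]]}}

```text
clock: 5.55
tcp_pos: [0.5762, 0.0507, 0.1966]
orientation: [-0.745, -3.051, -0.001]
contact_force: [-0.7, -0.1, -2.7]
grip_width: 0.0351
```

Emit:
{"fn": "jog_arm", "kwargs": {"plan": [[[0.2,1.9,0],0],[[0,0.7,0],0],[[0,0,0],0],[[0,0,0],0]]}}

```text
clock: 5.95
tcp_pos: [0.5784, 0.0716, 0.1968]
orientation: [-0.752, -3.05, 0.002]
contact_force: [-0.9, -1.1, -4.5]
grip_width: 0.035
```

```bash
python3 - <<'E'
from bench import *
from h import *
o=get_obs(); print(o["tcp_pos"],o["joints"].round(2))
f=grab_frame("wrist"); cv2.imwrite("pics/w3.png",f[:,:,::-1])
g=grab_frame("side"); cv2.imwrite("pics/s3.png",g[:,:,::-1])
a=cv2.resize(f[180:330,220:420],None,fx=2.8,fy=2.8,interpolation=3)
b=cv2.resize(g[120:260,250:400],None,fx=2.8,fy=2.8,interpolation=3)[:300*2]
h=max(a.shape[0],b.shape[0]); P=np.zeros((h,800,3),np.uint8)
a=cv2.resize(f[180:330,230:410],None,fx=2.2,fy=2.2,interpolation=3);b=cv2.resize(g[120:260,260:400],None,fx=2.8,fy=2.8,interpolation=3)
P[:a.shape[0],:a.shape[1]]=a; P[:b.shape[0],400:400+b.shape[1]]=b
P=np.clip(P*1.4,0,255).astype(np.uint8)
cv2.imwrite("pics/c3.png",P[:,:,::-1])
E
```

```text
[0.57841401 0.07161563 0.19682588] [-0.48  0.47  0.33  1.89 -0.2   0.81  1.04]
```

View pics/c3.png

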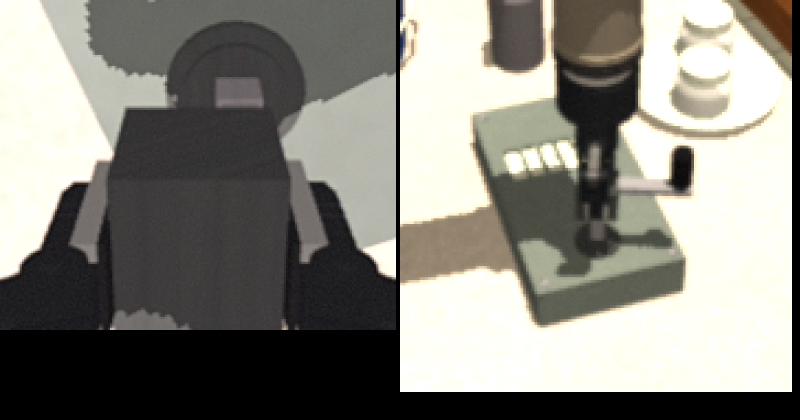

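```bash
python3 - <<'E'
from bench import *
from h import *
w=get_calibration("wrist"); s=get_calibration("side"); o=get_obs(); print(o["tcp_pos"],w["xyz"])
u=lambda x,y:(230+x/2.2,180+y/2.2)
print("side right axis",R.from_rotvec(s["orientation"]).as_matrix()[:,0].round(2))
print("shaft w z.084", onz(w,u(239,93),.084))
for p in ((216,78),(262,78)): print(onz(w,u(*p),.0855))
print("collar", onz(w,u(235.5,82),.064), onz(w,u(167,82),.063),onz(w,u(305,82),.063))
print("hub bottom edge",[onz(w,u(*p),.119) for p in ((127,108),(278,108))])
print("hub top edge",[onz(w,u(*p),.155) for p in ((110,180),(290,180))])
T=o["tcp_pos"]
print("side proj tcp-xy: hub bottom, shaft est",proj(s,[[T[0],T[1],.119],[T[0],T[1],.137],[.579,.073,.085],[.584,.082,.085],[.579,.073,.065],[.584,.082,.065]]))
E
python3 -c "
import cv2,numpy as np
f=cv2.imread('pics/s3.png')
a=cv2.resize(f[175:225,300:360],None,fx=10,fy=10,interpolation=0);cv2.imwrite('pics/c4.png',np.clip(a*1.5,0,255).astype(np.uint8))"
```

```text
[0.57859404 0.07129814 0.1969397 ] [0.50534211 0.11024828 0.26634379]
side right axis [ 0.92 -0.39 -0.02]
shaft w z.084 [0.57560185 0.08711128 0.084     ]
[0.56756786 0.08340977 0.0855    ]
[0.57392232 0.0954804  0.0855    ]
collar [0.57924789 0.08530643 0.064     ] [0.56894944 0.06492704 0.063     ] [0.59042956 0.10573024 0.063     ]
hub bottom edge [array([0.552848, 0.065443, 0.119   ]), array([0.57011732, 0.09824953, 0.119     ])]
hub top edge [array([0.5527969 , 0.06599703, 0.155     ]), array([0.56897496, 0.09673769, 0.155     ])]
side proj tcp-xy: hub bottom, shaft est [[330.27854815 193.52113692]
 [330.26719492 188.94851537]
 [330.18562446 201.41207225]
 [330.5031113  198.78535959]
 [330.19833911 206.13912193]
 [330.51165414 203.51641989]]
```

View pics/c4.png

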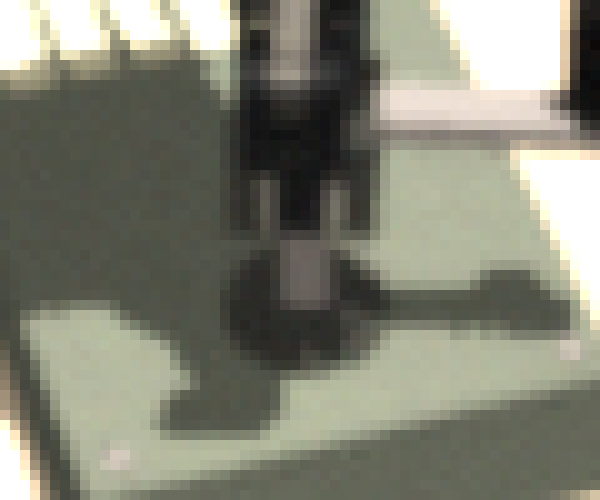

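The wrist crop shows the shaft about 17 px to the right of the hub. The side view gives the shaft foot at (330.5,205.8). Both put the shaft near (0.584, 0.082), so w1 was off because the arm was still moving. I'll shift there.

Emit:
{"fn": "jog_arm", "kwargs": {"plan": [[[0.3,0.6,0],0],[[0.2,0.5,-0.5],0],[[0,0,-0.5],0],[[0,0,0],0],[[0,0,0],0],[[0,0,0],0]]}}

```text
clock: 6.65
tcp_pos: [0.5838, 0.0841, 0.1869]
orientation: [-0.75, -3.051, 0.0]
contact_force: [0.3, 0.2, -2.1]
grip_width: 0.0352
```

```bash
python3 - <<'E'
from bench import *
from h import *
o=get_obs(); w=get_calibration("wrist"); print(o["tcp_pos"],w["xyz"])
f=grab_frame("wrist"); cv2.imwrite("pics/w4.png",f[:,:,::-1])
g=grab_frame("side"); cv2.imwrite("pics/s4.png",g[:,:,::-1])
a=cv2.resize(f[180:290,270:370],None,fx=4,fy=4,interpolation=3);b=cv2.resize(g[165:220,305:360],None,fx=7,fy=7,interpolation=3)
P=np.zeros((440,800,3),np.uint8);P[:440,:400]=a; P[:385,400:785]=b
cv2.imwrite("pics/c5.png",np.clip(P[:,:,::-1]*1.6,0,255).astype(np.uint8))
E
```

```text
[0.58375233 0.08405386 0.1869017 ] [0.51039676 0.12281076 0.25632793]
```

View pics/c5.png

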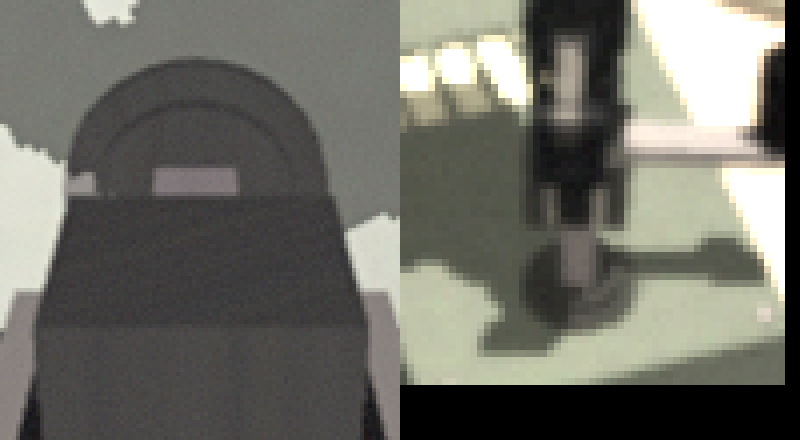

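```bash
python3 - <<'E'
from bench import *
from h import *
w=get_calibration("wrist"); s=get_calibration("side"); o=get_obs(); T=o["tcp_pos"]; print(T)
u=lambda x,y:(270+x/4,180+y/4)
A=R.from_rotvec(o["orientation"]).as_matrix(); ly=A[:,1]; bx=np.array([ly[1],-ly[0],0]); print(ly,bx)
def rel(p): d=p-T; return "lat %.1f bar %.1f mm"%(1e3*d@ly,1e3*d@bx)
z0=T[2]-.078
print("hub bottom",rel(onz(w,u(200.5,196),z0)+.02*bx),"top",rel(onz(w,u(202,326),z0+.036)+.02*bx))
print("shaft",rel(onz(w,u(195.5,167),.065)+.007*bx), "width",np.linalg.norm(onz(w,u(152,167),.065)-onz(w,u(239,167),.065)))
print("collar top back",rel(onz(w,u(197,101),.065)+.018*bx))
v=lambda x,y:(305+(x-400)/7,165+y/7)
print("side foot ctr", v(578,290), proj(s,[[T[0],T[1],.065],list(T[:2]-.007*bx[:2]-.007*ly[:2])+[.065],[T[0],T[1],z0]]))
E
```

```text
[0.58380694 0.08416895 0.187041  ]
[4.63550935e-01 8.86070267e-01 1.13529595e-04] [ 0.88607027 -0.46355093  0.        ]
hub bottom lat 0.4 bar -0.0 mm top lat 0.5 bar -0.4 mm
shaft lat -0.5 bar 0.3 mm width 0.015136036308881896
collar top back lat -0.2 bar -0.8 mm
side foot ctr (330.42857142857144, 206.42857142857144) [[330.14659201 203.03381514]
 [327.57656908 204.70076989]
 [330.11626379 192.44441268]]
```

Emit:
{"fn": "jog_arm", "kwargs": {"plan": [[[0,-0.1,-0.5],0],[[0,0,-0.8],0],[[0,0,-0.5],0],[[0,0,-0.5],0],[[0,0,-0.5],0],[[0,0,0],0]]}}

```text
clock: 7.35
tcp_pos: [0.5833, 0.0833, 0.158]
orientation: [-0.749, -3.05, 0.001]
contact_force: [0.0, -0.3, -2.8]
grip_width: 0.0353
```

Emit:
{"fn": "jog_arm", "kwargs": {"plan": [[[0,0,-0.4],0],[[0,0,-0.4],0],[[0,0,-0.3],0],[[0,0,-0.3],0],[[0,0,-0.1],0],[[0,0,0],0]]}}

```text
clock: 7.95
tcp_pos: [0.5837, 0.0833, 0.1437]
orientation: [-0.749, -3.051, 0.0]
contact_force: [-0.2, 0.4, -3.1]
grip_width: 0.0357
```

Emit:
{"fn": "jog_arm", "kwargs": {"plan": [[[0,0,-0.15],0],[[0,0,-0.1],0],[[0,0,0],0],[[0,0,0],0]]}}

```text
clock: 8.35
tcp_pos: [0.584, 0.0833, 0.1429]
orientation: [0.75, 3.05, 0.001]
contact_force: [-5.1, 0.5, 10.7]
grip_width: 0.0355
```

Emit:
{"fn": "jog_arm", "kwargs": {"plan": [[[0,0,0],0],[[0,0,0],0],[[0,0,0],0],[[0,0,0],0],[[0,0,1],0],[[0,0,2],0],[[0,0,3],0],[[0,0,3],0],[[0,0,0],0]], "hand": 7}}

```text
clock: 9.25
tcp_pos: [0.5862, 0.0834, 0.2363]
orientation: [0.749, 3.044, 0.006]
contact_force: [0.7, 0.6, 0.5]
grip_width: 0.0703
```

```bash
python3 - <<'E'
from bench import *
from h import *
o=get_obs(); w=get_calibration("wrist"); print(o["tcp_pos"],w["xyz"],o["grip_width"])
f=grab_frame("wrist"); cv2.imwrite("pics/w5.png",f[:,:,::-1])
g=grab_frame("side"); cv2.imwrite("pics/s5.png",g[:,:,::-1])
b=cv2.resize(g[165:225,305:375],None,fx=6,fy=6,interpolation=3)
P=np.zeros((400,800,3),np.uint8);P[:,:400]=f[:,120:520]; P[:360,400:]=b[:,:400]
cv2.imwrite("pics/c6.png",P[:,:,::-1])
E
```

```text
[0.58616892 0.08336124 0.23627142] [0.51227519 0.12194743 0.30520239] 0.07034445200430336
```

View pics/c6.png

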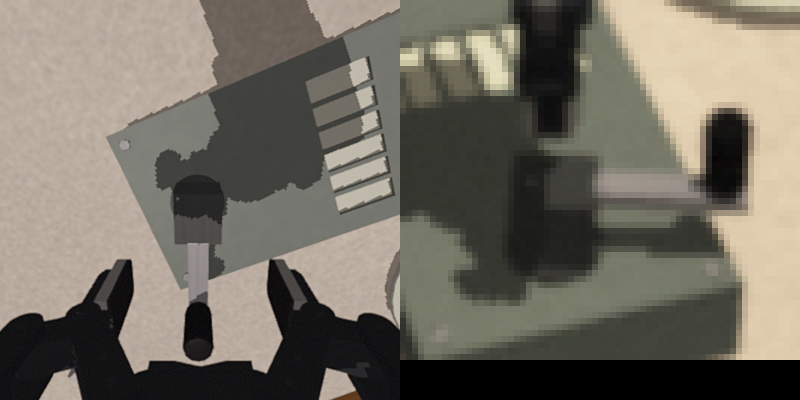

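The crank is seated on the collar with its bar level. The knob top is at wrist pixel (319,350).

```bash
python3 - <<'E'
from bench import *
from h import *
w=get_calibration("wrist"); s=get_calibration("side"); print(get_obs()["tcp_pos"])
k=onz(w,(318.5,350),.145); print(k)
v=lambda x,y:(305+(x-400)/6,165+y/6)
print(onz(s,v(730,117),.145), "hub top ctr",onz(w,(319,228),.101))
E
```

```text
[0.58411245 0.08337982 0.23255733]
[0.6478753 0.0494355 0.145    ]
[0.6566285  0.04645673 0.145     ] hub top ctr [0.58593719 0.08224658 0.101     ]
```

Emit:
{"fn": "jog_arm", "kwargs": {"plan": [[[2.3,-1.2,0],0],[[2.3,-1.2,0],0],[[2.3,-1.2,0],0],[[0,0,0],0],[[0,0,0],0]]}}

```text
clock: 9.85
tcp_pos: [0.6521, 0.047, 0.2301]
orientation: [-0.75, -3.048, 0.002]
contact_force: [-1.0, 0.5, -0.6]
grip_width: 0.0698
```

Emit:
{"fn": "jog_arm", "kwargs": {"plan": [[[0.2,-0.1,-1.5],0],[[0,0,-1.5],0],[[0,0,-1.3],0],[[0,0,-0.6],0],[[0,0,0],0]]}}

```text
clock: 10.35
tcp_pos: [0.6538, 0.0465, 0.1807]
orientation: [-0.749, -3.048, 0.002]
contact_force: [-0.0, -1.3, 0.2]
grip_width: 0.0699
```

Emit:
{"fn": "jog_arm", "kwargs": {"plan": [[[0,0,0],0],[[0,0,0],0],[[0,0,0],0],[[0,0,0],0],[[0,0,0],0],[[0,0,0],0],[[0,0,0],0]], "hand": 1.2, "grip_force": 40}}

```text
clock: 11.05
tcp_pos: [0.6552, 0.0462, 0.1829]
orientation: [0.749, 3.05, 0.001]
contact_force: [1.6, -0.5, 1.1]
grip_width: 0.0209
```

```bash
python3 - <<'E'
import numpy as np
a=np.radians(-27.6)-np.arange(13)*np.pi/12
p=8*np.c_[np.cos(a),np.sin(a)]
print(np.diff(p,axis=0).round(2).tolist())
E
```

```text
[[-1.2, -1.71], [-1.6, -1.34], [-1.89, -0.88], [-2.06, -0.36], [-2.08, 0.19], [-1.96, 0.72], [-1.71, 1.2], [-1.34, 1.6], [-0.88, 1.89], [-0.36, 2.06], [0.19, 2.08], [0.72, 1.96]]
```

First half turn.

Emit:
{"fn": "jog_arm", "kwargs": {"plan": [[[-1.2,-1.71,0],0],[[-1.6,-1.34,0],0],[[-1.89,-0.88,0],0],[[-2.06,-0.36,0],0],[[-2.08,0.19,0],0],[[-1.96,0.72,0],0],[[-1.71,1.2,0],0],[[-1.34,1.6,0],0],[[-0.88,1.89,0],0],[[-0.36,2.06,0],0],[[0.19,2.08,0],0],[[0.72,1.96,0],0]]}}

```text
clock: 12.25
tcp_pos: [0.5126, 0.1207, 0.1827]
orientation: [-0.749, -3.051, 0.001]
contact_force: [4.7, -4.9, -0.8]
grip_width: 0.0211
```

Emit:
{"fn": "jog_arm", "kwargs": {"plan": [[[1.2,1.71,0],0],[[1.6,1.34,0],0],[[1.89,0.88,0],0],[[2.06,0.36,0],0],[[2.08,-0.19,0],0],[[1.96,-0.72,0],0],[[1.71,-1.2,0],0],[[1.34,-1.6,0],0],[[0.88,-1.89,0],0],[[0.36,-2.06,0],0],[[-0.19,-2.08,0],0],[[-0.72,-1.96,0],0]]}}

```text
clock: 13.45
tcp_pos: [0.6553, 0.0461, 0.1827]
orientation: [0.749, 3.05, 0.002]
contact_force: [0.2, 2.3, 1.4]
grip_width: 0.0209
```

Emit:
{"fn": "jog_arm", "kwargs": {"plan": [[[-1.2,-1.71,0],0],[[-1.6,-1.34,0],0],[[-1.89,-0.88,0],0],[[-2.06,-0.36,0],0],[[-2.08,0.19,0],0],[[-1.96,0.72,0],0],[[-1.71,1.2,0],0],[[-1.34,1.6,0],0],[[-0.88,1.89,0],0],[[-0.36,2.06,0],0],[[0.19,2.08,0],0],[[0.72,1.96,0],0]]}}

```text
clock: 14.65
tcp_pos: [0.5122, 0.12, 0.1826]
orientation: [-0.75, -3.051, 0.001]
contact_force: [4.2, -4.5, -0.3]
grip_width: 0.0213
```

Emit:
{"fn": "jog_arm", "kwargs": {"plan": [[[1.2,1.71,0],0],[[1.6,1.34,0],0],[[1.89,0.88,0],0],[[2.06,0.36,0],0],[[2.08,-0.19,0],0],[[1.96,-0.72,0],0],[[1.71,-1.2,0],0],[[1.34,-1.6,0],0],[[0.88,-1.89,0],0],[[0.36,-2.06,0],0],[[-0.19,-2.08,0],0],[[-0.72,-1.96,0],0]]}}

```text
clock: 15.85
tcp_pos: [0.6549, 0.0455, 0.1827]
orientation: [0.749, 3.05, 0.001]
contact_force: [-1.1, 2.0, 1.7]
grip_width: 0.0209
```

Emit:
{"fn": "jog_arm", "kwargs": {"plan": [[[-1.2,-1.71,0],0],[[-1.6,-1.34,0],0],[[-1.89,-0.88,0],0],[[-2.06,-0.36,0],0],[[-2.08,0.19,0],0],[[-1.96,0.72,0],0],[[-1.71,1.2,0],0],[[-1.34,1.6,0],0],[[-0.88,1.89,0],0],[[-0.36,2.06,0],0],[[0.19,2.08,0],0],[[0.72,1.96,0],0]]}}

```text
clock: 17.05
tcp_pos: [0.512, 0.1196, 0.1825]
orientation: [-0.75, -3.051, 0.002]
contact_force: [4.8, -3.8, 0.6]
grip_width: 0.0206
```

Emit:
{"fn": "jog_arm", "kwargs": {"plan": [[[1.2,1.71,0],0],[[1.6,1.34,0],0],[[1.89,0.88,0],0],[[0,0,0],0],[[0,0,0],0]]}}

```text
clock: 17.55
tcp_pos: [0.5595, 0.1595, 0.1825]
orientation: [-0.75, -3.051, -0.001]
contact_force: [-0.3, 2.0, 4.7]
grip_width: 0.0209
```

Emit:
{"fn": "jog_arm", "kwargs": {"plan": [[[0,0,0],0],[[0,0,0],0],[[0,0,0],0],[[0,0,1],0],[[0,0,2],0],[[0,0,3],0],[[0,0,4],0],[[-2,-3,3],0],[[-2,-4,1],0],[[0,-4,0],0],[[0,0,0],0],[[0,0,0],0]], "hand": 6}}

```text
clock: 18.75
tcp_pos: [0.5198, 0.0488, 0.3232]
orientation: [0.753, 3.049, 0.001]
contact_force: [0.3, 0.6, -0.5]
grip_width: 0.0601
```

```bash
python3 - <<'E'
from bench import *
from h import *
o=get_obs(); print(o["tcp_pos"],o["contact_force"],o["clock"])
f=grab_frame("wrist"); g=grab_frame("side"); t=grab_frame("top")
P=np.zeros((600,800,3),np.uint8);P[:400,:640]=f
P[300:600,400:]=cv2.resize(g[140:240,265:398],(400,300),interpolation=3)
P[400:600,:400]=cv2.resize(t[150:225,255:405],(400,200),interpolation=3)
cv2.imwrite("pics/c7.png",P[:,:,::-1]); cv2.imwrite("pics/s7.png",g[:,:,::-1]); cv2.imwrite("pics/t7.png",t[:,:,::-1])
E
```

```text
[0.51983799 0.04878873 0.32316306] [ 0.25553055  0.62075871 -0.49406269] 18.75
```

View pics/c7.png

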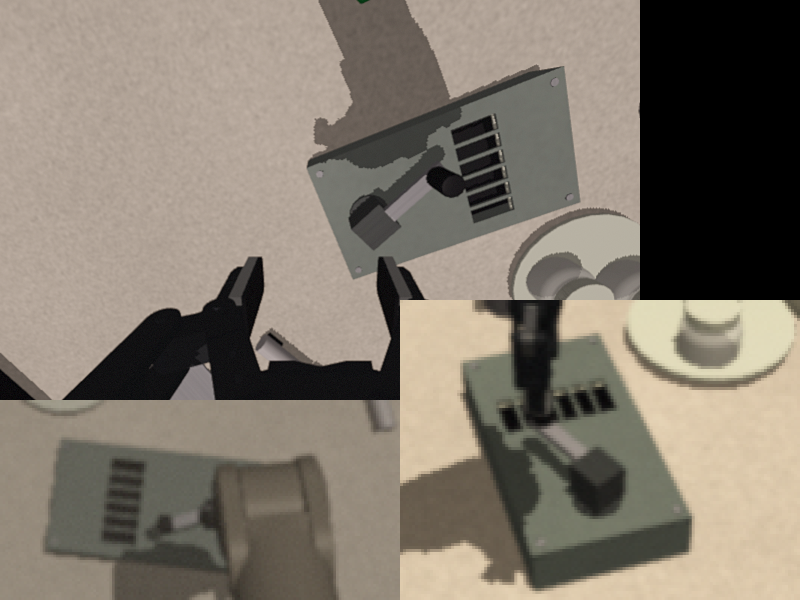

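The slots are now black, with thin pale strips at their +y edge at wrist x≈497–512. These could be the plate edge or the opening's inner wall. I'll look from straight above.

Emit:
{"fn": "jog_arm", "kwargs": {"plan": [[[0,4,0],0],[[0,4,0],0],[[0,4,0],0],[[0,4,0],0],[[0,3,0],0],[[0,1,0],0],[[0,0,0],0],[[0,0,0],0],[[0,0,0],0]]}}

```text
clock: 19.8
tcp_pos: [0.5203, 0.2478, 0.3224]
orientation: [0.753, 3.05, -0.001]
contact_force: [0.5, -0.4, -0.4]
grip_width: 0.0604
```

```bash
python3 - <<'E'
from bench import *
from h import *
w=get_calibration("wrist"); print(get_obs()["tcp_pos"],w["xyz"])
f=grab_frame("wrist"); cv2.imwrite("pics/w8.png",f[:,:,::-1])
yaw=np.radians(-6.5); ex=np.array([np.cos(yaw),np.sin(yaw)]); ey=np.array([-ex[1],ex[0]])
G=np.array([.5845,.083])+.14*ey; print("grille",G)
# rectified patch at z=.055 : rows = box x -80..80, cols = box y -50..50, 0.25mm
xs=np.arange(-70,70,.25)/1e3; ys=np.arange(-60,60,.25)/1e3
P=np.array([[*(G+x*ex+y*ey),.055] for x in xs for y in ys]); m=proj(w,P).astype(np.float32).reshape(len(xs),len(ys),2)
r=cv2.remap(f,m,None,cv2.INTER_LINEAR)
cv2.imwrite("pics/c8.png",r[:,:,::-1])
E
```

```text
[0.52029497 0.24778883 0.32239867] [0.44704049 0.28673406 0.39181118]
grille [0.60034845 0.22210006]
```

View pics/c8.png

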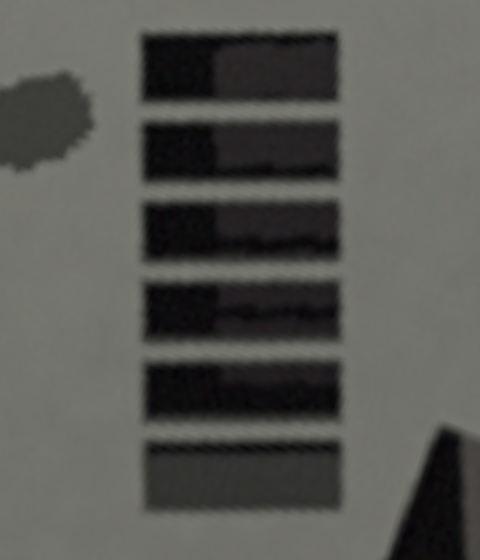

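From straight above, all six slots are dark out to the +y edge and no white plate shows. The opening measures about 49.5 mm. The gripper is clear of everything, so I'm handing in.

```bash
python3 -c "
from bench import *
o=get_obs();print(o['clock'],o['contact_force']);print(hand_in())"
```

```text
19.85 [0.26142153 0.11755302 0.15058727]
the job is handed in; nothing more can be done
None
```

I fitted the crank on the vent shaft, wound it clockwise until the opening was clear, let go, and handed the job in at 19.85 s; the hand-in gave no verdict.

- **Fit:** the crank went down onto the collar with about 11 N of contact at the seating height. A picture after release showed it seated and level.
- **Winding:** I turned the knob about 16.5 rad. Allowing for up to about 0.25 rad of socket play, the shaft turned roughly 16.2 rad, or about 51.6 mm of damper travel by calculation. Forces read at the end of each move stayed under about 7 N while winding.
- **Last checks:** seen from above, the slots are dark across the whole opening (about 49.5 mm measured), with no white plate showing. The slot at the box's +x end looks grey, which I took for the inner wall. The gripper was clear, with about zero contact force. I did not compare the other items' positions before and after, but the arm was never near them.
- **Disagreements:**
  - My first estimate of the shaft position was about 10 mm off because the arm was still moving. I corrected it with still wrist and side views before fitting.
  - An oblique view after winding showed thin pale strips at the slots' +y edge. They were not visible from straight above.

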